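# Roll-check a turned bar

### The arm

A 6-joint arm with a two-finger parallel gripper is mounted at the origin on the work surface; the furniture and walls round the work are solid. World frame = base frame: x ahead of the robot, y to its left, z up, the work surface at z = 0. Lengths are in m, angles in rad, forces in N, time in s.
With the tool pointing down it reaches from about 0.275 to 0.875 m from the base axis. Payload 12.5 kg.
Tool frame: the origin (TCP) lies between the finger pads, 19 mm behind the fingertips; this is the grasp point; z points along the fingers, y is the line along which they close (so a half turn about z gives the same grasp; the last joint's range is limited). The gripper opens to 85 mm and grips with 20 to 120 N. Pads are 22 mm wide; open, the fingers measure 114 mm over their backs; the gripper's body (76 mm by 85 mm) begins 54 mm behind the grasp point. The pads swing forward as they close: fully open they stand 13 mm farther back than shut.
Start: joints at [-1.196, 0.351, 1.652, -0, 1.139, -0.085], TCP at [0.244, -0.493, 0.25] pointing down, gripper open.
Joint ranges: [-2.75, 2.75], [-0.79, 2.1], [0.01, 2.65], [-1.57, 4.71], [0.07, 3.14], [-2.87, 2.87]. Speed limits (rad/s): [2.22, 2.22, 2.79, 3.14, 3.14, 3.14].

### API

Orientations are given as a unit quaternion [w, x, y, z].
In Python, from workcell import sense, grab_frame, camera_info, finish_job gives the robot as it stands.
- The arm moves only by the tool step_arm, never from a script. Its arguments are lists of equal length, an entry for each row: "jaw": the opening, from 0 (shut) to 1 (fully open); "translation": the shift along the tool's x, y, z in units of 0.4 m (1.0 is 0.4 m), a list of three; "yaw": the turn about the tool's z in units of 360 degrees (1.0 is 360 degrees). A call has exactly 8 rows; each row is the pose to reach, as a shift and turn from the pose commanded when the call began, along the tool's axes at that moment, turning the shorter way round; what a row does not reach only later rows make up. A row lasts 1/10 s, in which the tool goes at most 50 mm and 8.59 degrees, less where a joint would pass 70% of its speed; a pose out of reach is approached as far as the arm can. A call with a number of a shift or a turn outside -1 to 1 is refused whole. A call with a gripper value outside its range is refused whole. The fingers move at their own pace and stop on an object; "squeeze" is the grip in N (left out, the last holds). Time passes only in rows, so rows that repeat a pose let the fingers close, or fill a call up. It gives the time, the measured TCP pose, the force, the opening and the grip force at its end, in the units of the state.
- sense(): the state, without advancing time (a new reading comes with each control period).
- grab_frame(name): name is "side" or "top"; returns (picture, depth): 420x560x3 uint8, blue, green, red; 420x560 float32, m along the optical axis (not along the pixel's ray), 0 where there is no reading.
- camera_info(name): a dict with "fx", "fy", "cx", "cy" (pixels), "D" ([k1, k2, p1, p2, k3] as OpenCV has them; the pictures are not rectified), "extrinsics" (4x4, takes a point from camera to world coordinates). Camera axes: x right, y down, z forward; pixel columns grow to the right and rows downward; lengths in m; the calibration is good to about 2 mm. A picture is of the moment at which its call begins. camera_info takes no time and is no camera call.
- finish_job(): hands the job in; it is judged then, once.
The state is a dict: "clock": time; "qpos": joint angles; "qd": joint speeds; "joint_torque": joint torques, N m; "position": TCP position; "tcp_rot": TCP orientation; "ft_force": force on the tool from outside, world axes, zero at the start; "moment": the same for the moment, N m; "width": finger opening in m; "gripper_force": force on a finger pad.
Only numpy, scipy, OpenCV 4.12 (cv2) and the standard library are available. Lean on these libraries where they do the work, as an engineer would, in place of code of your own. Each camera call takes 0.05 s, during which the arm holds its last target. There are 200 camera calls.

### The job

Check the round aluminium bar for straightness by rolling it over the dark wooden board: with the fingertips on the upper half of the bar, push it so that it rolls at least one full turn towards the strip of paper tape, and let it come to rest lying along the tape, its middle line over the strip. It must roll on the board, not slide, and must not be lifted; leave the things round it where they are.

Things in the scene. Friction and masses are not known exactly. Their poses are not given: they have to be found in the camera images.
- bar: aluminium cylinder 30 mm in diameter, 150 mm long, about 0.3 kg. Origin at its centre, 15 mm above the board's top; x is its long axis; y and z turn as it rolls. Its scribed line (z side) starts uppermost. It starts 105 to 145 mm from the tape, nearly parallel; one turn is 94 mm. Left alone it stops within a few mm; under a fingertip on its top it moves half as far as the finger.
- tape: strip of pale paper tape stuck flat across the board, 18 mm wide, 186 mm long, under 1 mm thick (no obstacle). Origin at its centre on the board's top; x along the strip, y across it; the bar is to roll along its y, on either side at the start.
- board: dark wooden checking board, fixed, 190 mm (x) by 420 mm (y) by 12 mm thick, lying flat on the workbench. Origin at the centre of its underside; its top is 12 mm above the workbench; the bar rolls along its y. Fingertips grip the bar well: a push down and forward from behind wedges it, short strokes over its very top roll it.
- bead_tube: small lying plastic bead tube, 78 x 32 x 17 mm, at one end of the board (its -y end); a bystander. Origin at its underside.
- wax: lump of beeswax, 48 x 34 x 22 mm, at the other end of the board (its +y end); a bystander. Origin at the centre of its underside.
- amber_jar: round jar with a lid, 57 mm wide, 76 mm high, standing on the workbench beyond the board; a bystander. Origin at the centre of its underside.
Things that resemble listed ones, but are neither listed nor needed, are in the scene too. Of the things that look like the bar, the larger one is meant.

How it is judged:
On the way, in this order (a step that is already met when the one before it is completed fails the run):
1. the bar has rolled half a turn (its scribed line is underneath) (angle between bar's own z axis and vertical above 2.5 rad).
2. the bar has rolled on to a full turn (its line is on top again) (angle between bar's own z axis and vertical below 0.6 rad).
At the end, for the whole second after the job is handed in: The bar lies at rest on the board, its axis over the tape (within 9 mm of the tape's middle line), within 0.12 rad of parallel to it and its middle within 25 mm of the tape's middle lengthwise (y of bar in the frame of tape between -0.009 and 0.009 m and x of bar in the frame of tape between -0.025 and 0.025 m and angle between the x axis of bar and the x axis of tape, either way round below 0.12 rad and z of bar in the frame of board between 0.024 and 0.03 m and linear speed of bar below 0.005 m/s); the robot touches nothing.
It fails at once if the bar is lifted off the board (10 mm or more) (height (world z) of bar above 0.037 m).
It fails at once if the bar is tipped up at one end (angle between bar's own x axis and vertical below 1.42 rad or angle between bar's own x axis and vertical above 1.72 rad).
It fails at once if the fingers push the bar well below its middle height (tool point under 40 mm above the workbench, fingertips about 21 mm) (contact force between the fingers and bar above 0.3 N and height (world z) of the grasp point below 0.04 m).
It fails at once if the bead tube, the beeswax or the amber jar is moved more than 20 mm (distance of any of bead_tube, wax, amber_jar from where it was at the start of the episode above 0.02 m).
It also fails if it takes over 61 s, if anything falls off the work surface, if the arm or the gripper's body presses on something with over 40 N, if the wrist force passes 120 N, or if a joint passes its speed limit or range.

## Working session

There is one attempt and no reset: what is moved stays moved. The work goes in short steps, Python scripts to look and compute and a tool call to move; the robot and the scene stay as the last step left them, time stands still between calls to the robot, and variables do not carry over. Pictures are saved under pics/ and viewed, at most 10 in all, crops included, and the job is handed in when it is done.

Besides the shell and the picture viewer there is one more tool, called after "Call:" as a command line: name --pt "numbers of a row" for each row, then --argument value for the rest. step_arm: Moves the arm, as the interface text tells. Shifts and turns lie within -1 to 1; 1 stands for 0.4 m of shift or 360 degrees of turn. Its arguments: {"type":"object","properties":{"jaw":{"type":"array","items":{"type":"number"}},"translation":{"type":"array","items":{"type":"array","items":{"type":"number"}}},"yaw":{"type":"array","items":{"type":"number"}},"squeeze":{"type":"number"}},"required":["jaw","translation","yaw"]}

```bash
mkdir -p pics; ls
python3 - <<'E'
from workcell import *
import cv2,numpy as np
s=sense();print(s['clock'],s['position'],s['tcp_rot'],s['width'])
for n in('side','top'):
    i,d=grab_frame(n);cv2.imwrite(f'pics/{n}0.png',i);np.save(f'{n}0.npy',d);print(n,camera_info(n))
E
```

```text
pics
0.0 [ 0.24398579 -0.49259097  0.2494661 ] [-5.51476654e-04  9.73690630e-01  2.27873312e-01 -7.84591470e-05] 0.08532535507168643
side {'fx': 460.83072184176734, 'fy': 460.83072184176734, 'cx': 277.88867854445226, 'cy': 210.83824741203247, 'D': array([-0.15069946,  0.        ,  0.        ,  0.        ,  0.        ]), 'extrinsics': array([[ 0.99964325, -0.00618875, -0.02598208,  0.58495869],
       [ 0.01848976, -0.54165249,  0.84039914, -0.83053825],
       [-0.01927428, -0.84057973, -0.54134483,  0.62303353],
       [ 0.        ,  0.        ,  0.        ,  1.        ]])}
top {'fx': 397.8360079493652, 'fy': 397.8360079493652, 'cx': 286.83498408651735, 'cy': 216.72861756631616, 'D': array([-0.01051368,  0.        ,  0.        ,  0.        ,  0.        ]), 'extrinsics': array([[ 0.0119051 , -0.99774008,  0.06612863,  0.52562446],
       [-0.99992699, -0.01174217,  0.00285196,  0.060345  ],
       [-0.00206902, -0.06615775, -0.99780703,  0.91162203],
       [ 0.        ,  0.        ,  0.        ,  1.        ]])}
```

View pics/top0.png

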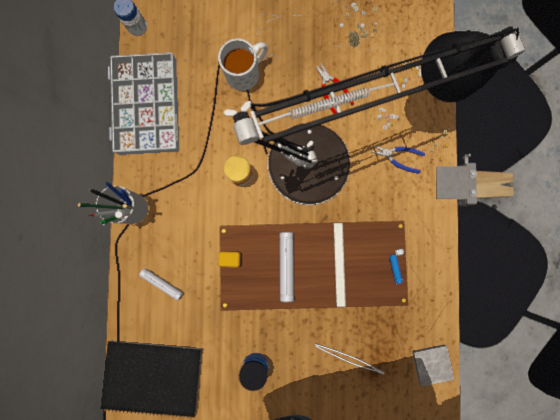

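View pics/side0.png

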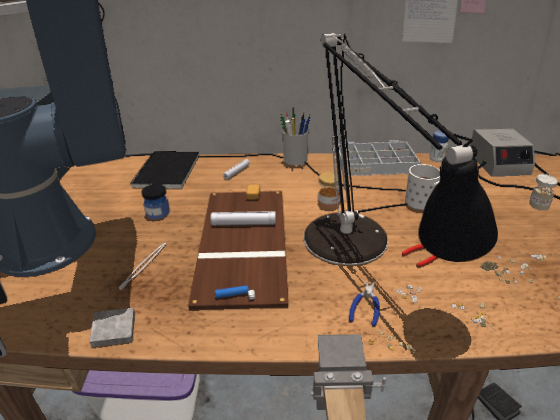

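The top view shows the board at (220–407, 222–310). The large bright cylinder lies on the board at (287,267) and the pale tape at (340,265). The blue bead tube is at (396,268), the wax at (230,259) and the jar at (237,169). The side view agrees: bar (243,219), tape (242,255).
Candidates for the bar are the cylinder at top (287,267) and the smaller one off the board at top (160,284). The first fits because it is larger, lies on the board and is parallel to the tape. I'll confirm it in a crop.

```bash
cat > h.py <<'E'
from workcell import *
import cv2,numpy as np
def und(n,p):
    c=camera_info(n);K=np.array([[c['fx'],0,c['cx']],[0,c['fy'],c['cy']],[0,0,1]])
    return cv2.undistortPoints(np.float64(p).reshape(-1,1,2),K,c['D']).reshape(-1,2),c['extrinsics']
def plane(n,p,z):
    u,T=und(n,p);d=np.c_[u,np.ones(len(u))]@T[:3,:3].T;o=T[:3,3]
    return o+d*((z-o[2])/d[:,2])[:,None]
def tri(a,b):
    P=[];U=[]
    for n,p in(('top',a),('side',b)):
        u,T=und(n,p);P.append(np.linalg.inv(T)[:3]);U.append(u.T)
    X=cv2.triangulatePoints(P[0],P[1],U[0],U[1]);return (X[:3]/X[3]).T
def blobs(i,box):
    h=cv2.cvtColor(i,cv2.COLOR_BGR2HSV);m=((h[...,1]<75)&(h[...,2]>120)).astype(np.uint8)
    k=np.zeros_like(m);k[box[1]:box[3],box[0]:box[2]]=1;m*=k
    cs,_=cv2.findContours(m,cv2.RETR_EXTERNAL,cv2.CHAIN_APPROX_NONE)
    out=[]
    for c in cs:
        if cv2.contourArea(c)<150: continue
        q=cv2.boxPoints(cv2.minAreaRect(c))
        # mid of short edges -> ends
        if np.linalg.norm(q[0]-q[1])<np.linalg.norm(q[1]-q[2]): e=[(q[0]+q[1])/2,(q[2]+q[3])/2];w=np.linalg.norm(q[0]-q[1])
        else: e=[(q[1]+q[2])/2,(q[3]+q[0])/2];w=np.linalg.norm(q[1]-q[2])
        out.append((np.array(e),w,cv2.contourArea(c)))
    return out
BOX={'top':(222,218,385,312),'side':(198,190,290,285)}
E
python3 - <<'E'
from h import *
I={n:cv2.imread(f'pics/{n}0.png') for n in BOX}
C={}
for n in BOX:
    C[n]=blobs(I[n],BOX[n])
    for e,w,a in C[n]: print(n,e.round(1).tolist(),round(float(w),1),a, plane(n,e,.027 if a>0 else 0).round(4).tolist(), plane(n,e,.012).round(4).tolist())
t=cv2.resize(I['top'][210:320,120:420],None,fx=2.6,fy=2.6,interpolation=2);s=cv2.resize(I['side'][150:310,130:300],None,fx=1.8,fy=1.8,interpolation=2)
c=np.zeros((600,790,3),np.uint8);c[:t.shape[0],:t.shape[1]]=t;c[300:300+s.shape[0],:s.shape[1]]=s[:300];cv2.imwrite('pics/crop.png',c)
d=np.load('top0.npy');print('depth bar,tape,board',[ [round(float(.9116-d[y,x]*.9978-.066158*d[y,x]*(y-216.7)/397.8),4)] for x,y in((287,267),(340,265),(315,265),(120,320))])
for p in ((247,123),(309,120),(340,95)): print('lamp z',.9116-d[p[1],p[0]]*.99)
E
```

```text
top [[286.0, 232.0], [286.0, 302.0]] 12.0 824.5 [[0.5502, 0.0643, 0.027], [0.3964, 0.0625, 0.027]] [[0.5506, 0.0644, 0.012], [0.3942, 0.0625, 0.012]]
top [[337.8999938964844, 222.89999389648438], [340.70001220703125, 306.1000061035156]] 9.3 675.5 [[0.5719, -0.0509, 0.027], [0.3889, -0.0577, 0.027]] [[0.5727, -0.0527, 0.012], [0.3866, -0.0598, 0.012]]
side [[285.0, 253.39999389648438], [197.89999389648438, 255.3000030517578]] 6.3 443.0 [[0.5742, -0.0697, 0.027], [0.3915, -0.0758, 0.027]] [[0.574, -0.0505, 0.012], [0.3867, -0.0568, 0.012]]
side [[210.0, 216.0], [275.0, 216.0]] 10.0 556.5 [[0.3959, 0.074, 0.027], [0.55, 0.0724, 0.027]] [[0.3911, 0.0968, 0.012], [0.5491, 0.0952, 0.012]]
depth bar,tape,board [[0.0435], [0.0145], [0.0148], [-0.0009]]
lamp z 0.42909056
lamp z -0.008738756
lamp z 0.3995418
```

View pics/crop.png

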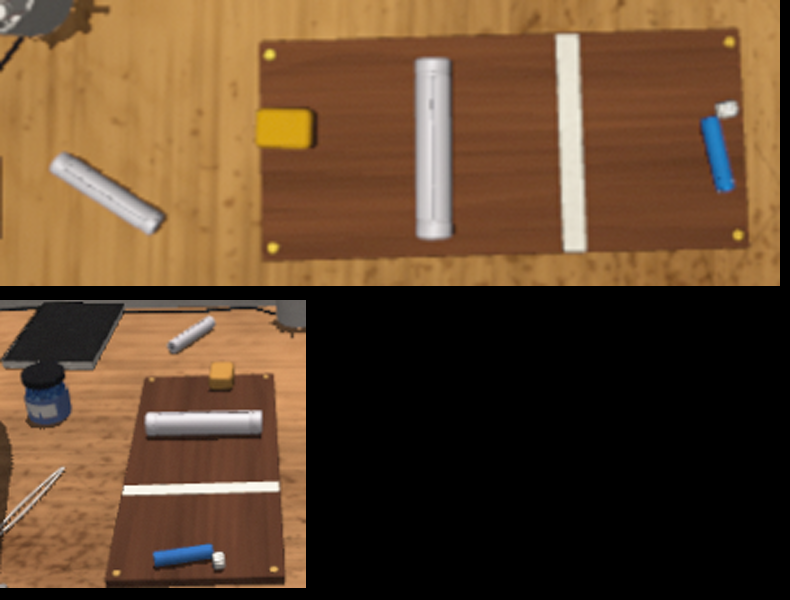

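The crop confirms it. The cylinder on the board is the larger, about 150 mm long and parallel to the tape. The other, off the board, is much smaller. Bar centre is about (0.473, 0.063), the tape middle about (0.480, -0.055), so it has to roll about 118 mm towards -y. I'll move over the bar.

Call:
step_arm --jaw '[0.5,0.5,0.5,0.5,0.5,0.5,0.5,0.5]' --pt "0.1 -0.09 0" --pt "0.2 -0.18 0" --pt "0.29 -0.26 0" --pt "0.37 -0.33 0" --pt "0.45 -0.4 0" --pt "0.53 -0.47 0" --pt "0.61 -0.54 0" --pt "0.68 -0.6 0" --yaw '[-0.015,-0.03,-0.045,-0.06,-0.075,-0.09,-0.105,-0.12]'

```text
clock: 0.9
position: [0.3816, -0.1551, 0.2499]
tcp_rot: [-0.0, 0.82, 0.572, -0.0]
ft_force: [0.3, -0.4, -0.2]
width: 0.0426
gripper_force: 0.0
```

```bash
cat > g.py <<'E'
import sys,numpy as np
from workcell import *
from scipy.spatial.transform import Rotation as R
s=sense();q=s['tcp_rot'];r=R.from_quat([q[1],q[2],q[3],q[0]]);M=r.as_matrix()
t=np.array([float(a) for a in sys.argv[1:4]]);th=float(sys.argv[4])
ang=np.arctan2(M[1,1],M[0,1]);print('pos',s['position'].round(4),'ang y',round(ang,4),'F',np.round(s['ft_force'],2),'w',s['width'],'t',s['clock'])
print('move',(M.T@(t-s['position'])/.4).round(3),'yaw',round(-(th-ang)/2/np.pi,4))
E
python3 g.py .473 .070 .1 .015
```

```text
pos [ 0.3816 -0.1551  0.2499] ang y -0.3528 F [ 0.29 -0.36 -0.23] w 0.04263051848831027 t 0.9
move [0.607 0.02  0.375] yaw -0.0585
```

Call:
step_arm --jaw '[0.5,0.5,0.5,0.5,0.5,0.5,0.5,0.5]' --pt "0.1 0.003 0.05" --pt "0.2 0.006 0.1" --pt "0.3 0.01 0.15" --pt "0.4 0.013 0.2" --pt "0.48 0.016 0.25" --pt "0.55 0.018 0.3" --pt "0.61 0.02 0.34" --pt "0.61 0.02 0.375" --yaw '[-0.01,-0.02,-0.03,-0.04,-0.05,-0.0585,-0.0585,-0.0585]'

```text
clock: 1.7
position: [0.4746, 0.0708, 0.0989]
tcp_rot: [-0.0, 0.703, 0.712, 0.0]
ft_force: [-0.5, -0.2, -0.8]
width: 0.0429
gripper_force: 0.0
```

```bash
python3 g.py .473 .070 .065 .015;python3 - <<'E'
from h import *
I={n:grab_frame(n)[0] for n in BOX}
c=np.zeros((420,790,3),np.uint8);c[:,:400]=cv2.resize(I['top'][200:326,230:350],(400,420));c[:,400:]=cv2.resize(I['side'][120:290,160:318],(390,420));cv2.imwrite('pics/c2.png',c)
E
```

```text
pos [0.4746 0.0708 0.0989] ang y 0.013 F [-0.45 -0.23 -0.76] w 0.042891877927457814 t 1.7
move [-0.002 -0.004  0.085] yaw -0.0003
```

View pics/c2.png

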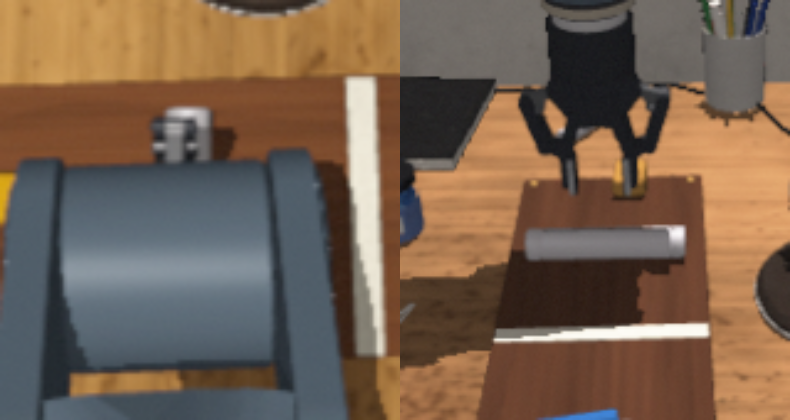

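The fingers stand over the bar, spread along it, at the side crop's (600,190); the arm hides the bar from the top view. I'll descend carefully to find contact.

Call:
step_arm --jaw '[0.5,0.5,0.5,0.5,0.5,0.5,0.5,0.5]' --pt "0 -0.004 0.03" --pt "0 -0.004 0.06" --pt "0 -0.004 0.08" --pt "0 -0.004 0.09" --pt "0 -0.004 0.093" --pt "0 -0.004 0.096" --pt "0 -0.004 0.098" --pt "0 -0.004 0.098" --yaw '[0,0,0,0,0,0,0,0]'

```text
clock: 2.6
position: [0.4726, 0.0687, 0.061]
tcp_rot: [0.0, 0.703, 0.711, 0.0]
ft_force: [0.1, -0.0, 1.4]
width: 0.0426
gripper_force: 0.0
```

Call:
step_arm --jaw '[0.5,0.5,0.5,0.5,0.5,0.5,0.5,0.5]' --pt "0 0 0.001" --pt "0 0 0.002" --pt "0 0 0.003" --pt "0 0 0.004" --pt "0 0 0.004" --pt "0 0 0.004" --pt "0 0 0.004" --pt "0 0 0.004" --yaw '[0,0,0,0,0,0,0,0]'

```text
clock: 3.4
position: [0.4725, 0.0687, 0.0592]
tcp_rot: [0.0, 0.703, 0.711, 0.0]
ft_force: [0.6, 0.3, 0.2]
width: 0.0425
gripper_force: 0.0
```

Call:
step_arm --jaw '[0.5,0.5,0.5,0.5,0.5,0.5,0.5,0.5]' --pt "0 0 0.001" --pt "0 0 0.002" --pt "0 0 0.003" --pt "0 0 0.004" --pt "0 0 0.005" --pt "0 0 0.005" --pt "0 0 0.005" --pt "0 0 0.005" --yaw '[0,0,0,0,0,0,0,0]'

```text
clock: 4.2
position: [0.4727, 0.0688, 0.0584]
tcp_rot: [0.0, 0.703, 0.711, 0.0]
ft_force: [-6.7, -0.0, 23.1]
width: 0.0428
gripper_force: 11.6
```

Call:
step_arm --jaw '[0.5,0.5,0.5,0.5,0.5,0.5,0.5,0.5]' --pt "-0.004 0 -0.001" --pt "-0.013 0 -0.001" --pt "-0.023 0 -0.001" --pt "-0.033 0 -0.001" --pt "-0.043 0 -0.001" --pt "-0.053 0 -0.001" --pt "-0.06 0 -0.001" --pt "-0.06 0 -0.001" --yaw '[0,0,0,0,0,0,0,0]'

```text
clock: 5.0
position: [0.4732, 0.0444, 0.0585]
tcp_rot: [0.0, 0.703, 0.711, 0.0]
ft_force: [-3.6, -0.8, 15.8]
width: 0.0426
gripper_force: 8.0
```

```bash
cat > look.py <<'E'
from h import *
import sys
s=sense();print('t',s['clock'],'tcp',s['position'].round(4),'F',np.round(s['ft_force'],1))
i,_=grab_frame('side')
h=cv2.cvtColor(i,cv2.COLOR_BGR2HSV);m=((h[...,1]<70)&(h[...,2]>70)).astype(np.uint8)
k=np.zeros_like(m);x0,y0,x1,y1=BOX['side'];k[y0:y1,x0:x1]=1;m*=k
m=cv2.morphologyEx(m,cv2.MORPH_OPEN,np.ones((3,3)))
r=np.arange(y0,y1)
# per-column bottom silhouette edges (front tangent line); column-median rows
for a in(215,225,265,272):
    col=m[y0:y1,a-2:a+3].sum(1)>=3
    d=np.flatnonzero(np.diff(np.r_[0,col.astype(int),0]));print(a,[(int(d[j]+y0),int(d[j+1]+y0)) for j in range(0,len(d),2)])
if len(sys.argv)>1: cv2.imwrite(sys.argv[1],cv2.resize(i[140:300,150:330],None,fx=3.3,fy=3.3))
else: cv2.imwrite('last.png',i)
E
python3 look.py pics/c3.png
```

```text
t 5.0 tcp [0.4732 0.0444 0.0585] F [-3.6 -0.8 15.8]
215 [(215, 229), (252, 258)]
225 [(215, 228), (252, 258)]
265 [(214, 228), (251, 257)]
272 [(214, 228), (251, 257)]
```

View pics/c3.png

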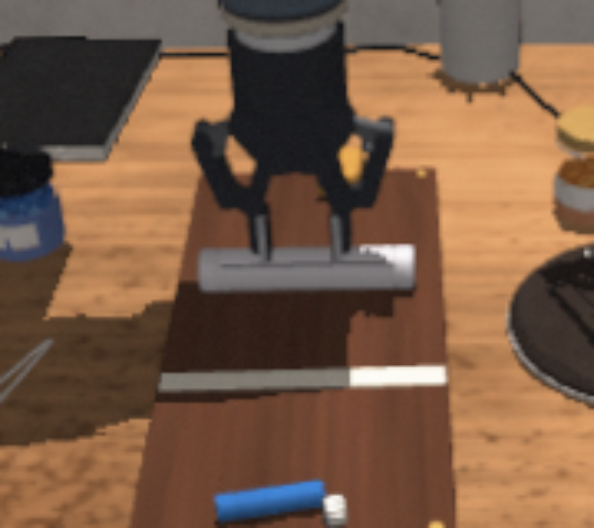

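The line on the bar has turned towards the camera, so it is rolling and not sliding. The tape is at crop (300,378). I'll continue with lift, back and stroke cycles.

Call:
step_arm --jaw '[0.5,0.5,0.5,0.5,0.5,0.5,0.5,0.5]' --pt "0 0 -0.012" --pt "0.036 0 -0.012" --pt "0.036 0 0" --pt "0.026 0 0" --pt "0.006 0 0" --pt "-0.019 0 0" --pt "-0.044 0 0" --pt "-0.044 0 0" --yaw '[0,0,0,0,0,0,0,0]'

```text
clock: 5.85
position: [0.4738, 0.0259, 0.0584]
tcp_rot: [0.001, 0.704, 0.711, 0.001]
ft_force: [-1.9, -2.3, 18.5]
width: 0.043
gripper_force: 8.8
```

```bash
cat >> look.py <<'E'
for a in(215,225,265,272):
    col=m[y0:y1,a-2:a+3].sum(1)>=3
    d=np.flatnonzero(np.diff(np.r_[0,col.astype(int),0]))
    for j in range(0,len(d),2):
        c=(d[j]+d[j+1]-1)/2+y0;w=d[j+1]-d[j]
        print(a,'bar' if w>9 else 'tape',plane('side',[[a,c]],.027 if w>9 else .012)[0].round(4)[:2])
bar=m[(np.array([0])[0]):].copy()
E
python3 look.py
```

```text
t 5.85 tcp [0.4738 0.0259 0.0584] F [-1.9 -2.3 18.5]
215 [(219, 233), (252, 258)]
225 [(220, 232), (252, 258)]
265 [(218, 231), (251, 257)]
272 [(218, 232), (251, 257)]
215 bar [0.4132 0.0343]
215 tape [ 0.4234 -0.0539]
225 bar [0.4363 0.0341]
225 tape [ 0.4451 -0.0539]
265 bar [0.5278 0.0394]
265 tape [ 0.5311 -0.0507]
272 bar [0.544  0.0373]
272 tape [ 0.5461 -0.0508]
```

Call:
step_arm --jaw '[0.5,0.5,0.5,0.5,0.5,0.5,0.5,0.5]' --pt "0 0 -0.012" --pt "0.045 0 -0.012" --pt "0.045 0 0" --pt "0.035 0 0" --pt "0.015 0 0" --pt "-0.01 0 0" --pt "-0.035 0 0" --pt "-0.035 0 0" --yaw '[0,0,0,0,0,0,0,0]'

```text
clock: 6.7
position: [0.4738, 0.0117, 0.0585]
tcp_rot: [0.001, 0.703, 0.711, 0.0]
ft_force: [-4.1, -0.9, 23.1]
width: 0.0428
gripper_force: 11.2
```

```bash
python3 look.py pics/c4.png|grep -v '\['; python3 look.py | grep bar
```

```text
215 bar [0.4153 0.0183]
225 bar [0.4384 0.0162]
265 bar [0.5286 0.0215]
272 bar [0.5444 0.0213]
```

View pics/c4.png

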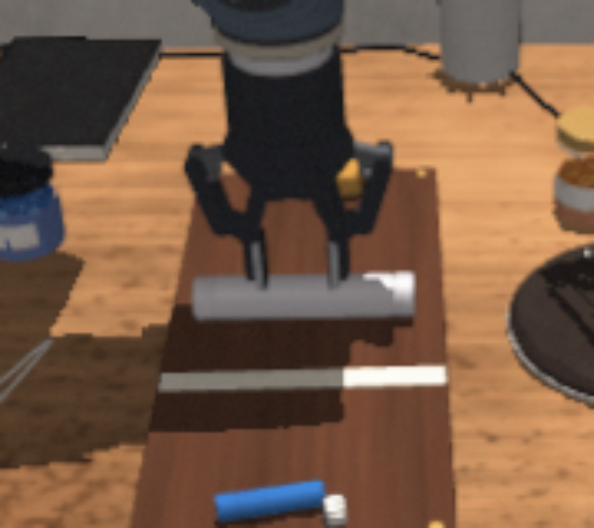

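The bar, now at crop (303,298), is parallel to the tape, and its line is out of sight underneath after about half a turn. Next strokes.

Call:
step_arm --jaw '[0.5,0.5,0.5,0.5,0.5,0.5,0.5,0.5]' --pt "0 0 -0.012" --pt "0.04 0 -0.012" --pt "0.04 0 0" --pt "0.03 0 0" --pt "0.01 0 0" --pt "-0.015 0 0" --pt "-0.04 0 0" --pt "-0.04 0 0" --yaw '[0,0,0,0,0,0,0,0]'

```text
clock: 7.6
position: [0.4738, -0.0044, 0.0584]
tcp_rot: [0.001, 0.703, 0.711, 0.0]
ft_force: [-4.5, -1.2, 24.9]
width: 0.0429
gripper_force: 12.5
```

```bash
python3 look.py | grep -E 'bar|tape'
```

```text
215 bar [0.4176 0.0009]
215 tape [ 0.4234 -0.0539]
225 bar [0.4401 0.0007]
225 tape [ 0.4451 -0.0539]
265 bar [0.5294 0.0021]
265 tape [ 0.5311 -0.0507]
272 bar [0.5449 0.0039]
272 tape [ 0.5461 -0.0508]
```

Call:
step_arm --jaw '[0.5,0.5,0.5,0.5,0.5,0.5,0.5,0.5]' --pt "0 0 -0.012" --pt "0.036 0 -0.012" --pt "0.036 0 0" --pt "0.026 0 0" --pt "0.006 0 0" --pt "-0.019 0 0" --pt "-0.044 0 0" --pt "-0.044 0 0" --yaw '[0,0,0,0,0,0,0,0]'

```text
clock: 8.45
position: [0.474, -0.0221, 0.0584]
tcp_rot: [0.001, 0.703, 0.711, 0.0]
ft_force: [-5.2, -1.6, 26.5]
width: 0.0427
gripper_force: 13.4
```

Call:
step_arm --jaw '[0.5,0.5,0.5,0.5,0.5,0.5,0.5,0.5]' --pt "0 0 -0.012" --pt "0.04 0 -0.012" --pt "0.04 0 0" --pt "0.03 0 0" --pt "0.01 0 0" --pt "-0.015 0 0" --pt "-0.04 0 0" --pt "-0.04 0 0" --yaw '[0,0,0,0,0,0,0,0]'

```text
clock: 9.25
position: [0.474, -0.0382, 0.0584]
tcp_rot: [0.001, 0.703, 0.711, 0.0]
ft_force: [-6.7, -0.7, 27.6]
width: 0.0427
gripper_force: 14.0
```

```bash
python3 look.py pics/c5.png| grep -E 'bar|tape'
```

```text
215 bar [ 0.4223 -0.0345]
215 tape [ 0.4234 -0.0539]
225 tape [0.436  0.0256]
225 bar [ 0.4446 -0.0381]
225 tape [ 0.4451 -0.0539]
265 tape [0.5212 0.1842]
265 bar [ 0.5308 -0.0314]
265 tape [ 0.5311 -0.0507]
272 bar [ 0.5459 -0.0296]
272 tape [ 0.5461 -0.0508]
```

View pics/c5.png

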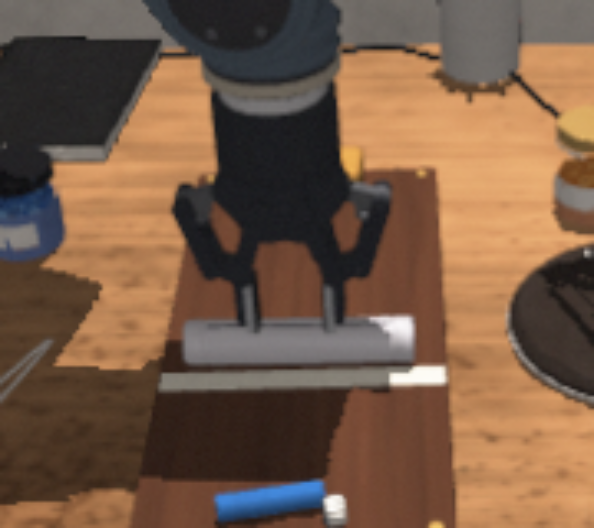

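The line is just on the top again, at crop (280,325), so about a full turn is done. The bar is about 20 mm short of the tape, which is at (300,378). One more full stroke, then a look.

Call:
step_arm --jaw '[0.5,0.5,0.5,0.5,0.5,0.5,0.5,0.5]' --pt "0 0 -0.012" --pt "0.04 0 -0.012" --pt "0.04 0 0" --pt "0.03 0 0" --pt "0.01 0 0" --pt "-0.015 0 0" --pt "-0.04 0 0" --pt "-0.04 0 0" --yaw '[0,0,0,0,0,0,0,0]'

```text
clock: 10.1
position: [0.4742, -0.0543, 0.0584]
tcp_rot: [0.001, 0.703, 0.711, 0.0]
ft_force: [-6.0, -0.8, 27.6]
width: 0.0429
gripper_force: 14.1
```

Call:
step_arm --jaw '[0.5,0.5,0.5,0.5,0.5,0.5,0.5,0.5]' --pt "0 0 -0.012" --pt "0.03 0 -0.012" --pt "0.03 0 0" --pt "0.025 0 0" --pt "0.015 0 0" --pt "0.005 0 0" --pt "0.005 0 0" --pt "0.005 0 0" --yaw '[0,0,0,0,0,0,0,0]'

```text
clock: 10.9
position: [0.4739, -0.0506, 0.0584]
tcp_rot: [0.0, 0.703, 0.711, -0.0]
ft_force: [-7.6, -0.5, 29.3]
width: 0.0427
gripper_force: 14.6
```

Call:
step_arm --jaw '[0.5,0.5,0.5,0.5,0.5,0.5,0.5,0.5]' --pt "0 0 -0.01" --pt "0 0 -0.04" --pt "0 0 -0.14" --pt "0 0 -0.26" --pt "0.1 0 -0.36" --pt "0.2 0 -0.4" --pt "0.3 0 -0.4" --pt "0.4 0 -0.4" --yaw '[0,0,0,0,0,0,0,0]'

```text
clock: 11.7
position: [0.4719, 0.1113, 0.2185]
tcp_rot: [0.0, 0.703, 0.711, 0.001]
ft_force: [0.4, 1.3, 0.0]
width: 0.0427
gripper_force: 0.0
```

```bash
python3 look.py | grep -E 'bar|tape|tcp'
python3 - <<'E'
from h import *
i,_=grab_frame('top');s=cv2.imread('last.png')
c=np.zeros((600,800,3),np.uint8);c[:,:400]=cv2.resize(i[200:335,300:390],(400,600));c[:500,400:]=cv2.resize(s[180:300,190:286],(400,500));cv2.imwrite('pics/c6.png',c)
E
```

```text
t 11.7 tcp [0.4719 0.1113 0.2185] F [0.4 1.3 0. ]
215 bar [ 0.4251 -0.0558]
225 bar [ 0.4466 -0.0558]
265 bar [ 0.5318 -0.0544]
272 bar [ 0.5466 -0.0545]
```

View pics/c6.png

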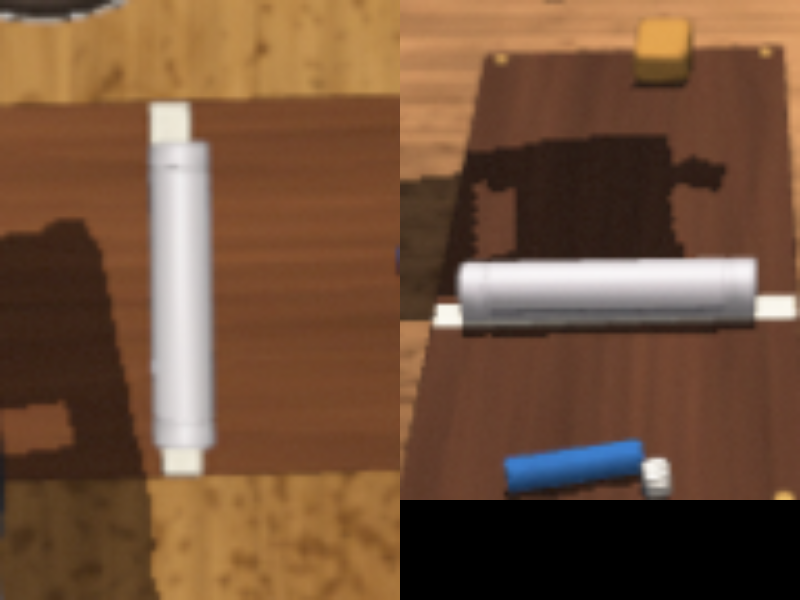

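The picture shows the bar over the tape in both views. In the top crop the bar is at (182,295) and the tape ends show at (170,120) and (183,463). In the side crop the bar is at (607,290). It lies about 2 mm off the middle line, about 0.02 rad from parallel and about 4 mm off lengthwise, and nothing else has moved. I'll hand it in.

```bash
python3 -c "
from workcell import *
print(finish_job())"
```

```text
the job is handed in; nothing more can be done
None
```

I rolled the bar about 1.25 turns onto the tape and handed the job in. My last measurement had it about 2 mm off the tape's middle line and nearly parallel, with the fingers clear; the hand-in returned no verdict.

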